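# Count the gaps and push the seed tin into the third

### The arm

A 6-joint arm with a two-finger parallel gripper is mounted at the origin on the work surface. World frame = base frame: x ahead of the robot, y to its left, z up, the work surface at z = 0. Lengths are in m, angles in degrees, forces in N, time in s.
With the tool pointing down it reaches from about 0.3 to 0.75 m from the base axis. Payload 8.5 kg.
Tool frame: the origin (TCP) lies between the finger pads; the fingertips stand 17 mm ahead of it and the grasp point (between the pads) lies 2 mm behind it; z points along the fingers, y is the direction in which the jaws open and shut (so a half turn about z gives the same grasp; the last joint's range is limited). The gripper opens to 85 mm and grips with 20 to 120 N. Pads are 22 mm wide; open, the fingers measure 114 mm over their backs; the gripper's body (76 mm by 85 mm) begins 54 mm behind the grasp point. The pads swing forward as they close: fully open they stand 13 mm farther back than shut.
Start: joints at [-87.565, 21.807, 74.336, -0, 83.858, -12.336], TCP at [0.14, -0.532, 0.248] pointing down, gripper open.
Joint ranges: [-178.18, 178.18], [-50.72, 133.34], [12.68, 142.11], [-81.47, 261.47], [9.98, 163.14], [-165.26, 165.26]. Speed limits (degrees/s): [136.94, 136.94, 180, 180, 180, 180].

### API

Orientations are given as a 3x3 rotation matrix whose columns are the frame's x, y, z axes.
In Python, from rig import readout, eyes, env gives the robot as it stands.
- The arm moves only by the tool arm_command, never from a script. Its argument "rows" is text: rows parted by semicolons, each of 7 numbers parted by spaces: the closure, from 0 (fully open) to 1 (shut), then the shift along the tool's x, y, z in mm, then the turn, a rotation vector about the tool's x, y, z in degrees. In form: grip dx dy dz rx ry rz; .... A call has 1 to 5 rows; each row shifts and turns the commanded pose from where the row before left it, along the tool's axes as they then stand; what a row does not reach is not made up. A row lasts 1/12 s, in which the tool goes at most 41.7 mm and 7.16 degrees, less where a joint would pass 70% of its speed; a pose out of reach is approached as far as the arm can. A call with a gripper value outside its range is refused whole. The fingers move at their own pace and stop on an object; "squeeze" is the grip in N (left out, the last holds). Time passes only in rows, so rows that do not move let the fingers close. It gives the time, the measured TCP pose, the force and the opening at its end, in the units of the state.
- readout.observe(): the state, without advancing time (a new reading comes with each control period).
- eyes.get_image(name): name is "scene" or "top" or "wrist"; returns the picture (400x640x3 uint8, red, green, blue); there is no depth.
- eyes.camera_model(name): a dict with "mtx" (3x3 intrinsics, pixels), "view" (4x4, takes a point from world to camera coordinates). Camera axes: x right, y up, looking along -z (the intrinsics and any distortion apply to the point x, -y, -z); pixel columns grow to the right and rows downward; lengths in m; the calibration is good to about 2 mm. A picture is of the moment at which its call begins: read the wrist's pose just before it. camera_model takes no time and is no camera call; for the wrist camera it gives the pose at the moment of the call.
- env.close_job(): hands the job in, once; it reports no verdict.
The state is a dict: "time_s": time; "q": joint angles; "qvel": joint speeds; "joint_efforts": joint torques, N m; "position": TCP position; "tool_rot": TCP orientation; "ft_force": force on the tool from outside, world axes, zero at the start; "wrist_torque": the same for the moment, N m; "grip_width": finger opening in m.
Only numpy, scipy, OpenCV 4.12 (cv2) and the standard library are available. Lean on these libraries where they do the work, as an engineer would, in place of code of your own. Each camera call takes 0.05 s, during which the arm holds its last target. There are 200 camera calls.

### The job

With a shut gripper, run a fingertip along the tops of the rack's dividers to count the gaps, starting at the end where the flowerpot stands: touch the first, second, third and fourth divider in turn. Then push the seed tin along the bench, without lifting or tipping it, into the third gap from the flowerpot, fully home against the back board. Leave the pot, caddy, kneeling block and hand fork where they are.

Things in the scene. Friction and masses are not known exactly. Their poses are not given: they have to be found in the camera images.
- rack: dark wooden divider rack fixed to the bench: back board 286 x 12 x 50 mm high and seven upright dividers towards the robot; six 36 mm gaps, open at front and top, floored by the bench. Origin on the bench, mid-length; +x from open front to board, +y along the row, z up. Board face at x = +30 mm, dividers' rounded front ends at -27. Gap centres at y = +115, +69, +23, -23, -69, -115.
- pot: round green plastic flowerpot, empty and open, 90 mm across the rim, 78 mm high, standing loose beyond one end of the rack (either end, about 240 mm from the rack's middle): it marks the end from which to count. Origin centre of its underside. Leave it where it is.
- caddy: round white ceramic compost caddy with a hinged lid, 104 mm across, about 136 mm high with its knob, loose, beyond the other end of the rack. Origin centre of its underside. Leave it where it is.
- kneeler: grey silicone kneeling block 100 x 280 x 35 mm lying loose behind the rack's back board. Origin centre of its underside, z up, long side along its y. Leave it.
- fork: steel three-pronged hand fork with a wooden handle, about 260 mm long, lying loose on the kneeling block. Origin at its underside near mid-length, handle to its -x. Leave it.
- tin: small steel seed tin, a plain closed box 60 mm long (its x), 28 wide (y), 42 high, 90 to 180 g, loose on the bench in front of the rack, a narrow end towards it (its x roughly the rack's x). Origin centre of its underside. It slides, friction about 1. Fully home in a gap it rests against the back board, origin at the rack's x = 0, near end 3 mm proud of the dividers' ends.
- div1: divider 1 of 7 of the rack, counted from the rack's +y end: upright wooden fin 10 mm thick (y), 57 mm long (x -27 to +30 mm), rounded top edge 50 mm above the bench; origin on the bench top mid-thickness, axes as the rack's; it is at y = +138 mm of the rack.
- div2: divider 2 of 7 of the rack, counted from the rack's +y end: upright wooden fin 10 mm thick (y), 57 mm long (x -27 to +30 mm), rounded top edge 50 mm above the bench; origin on the bench top mid-thickness, axes as the rack's; it is at y = +92 mm of the rack.
- div3: divider 3 of 7 of the rack, counted from the rack's +y end: upright wooden fin 10 mm thick (y), 57 mm long (x -27 to +30 mm), rounded top edge 50 mm above the bench; origin on the bench top mid-thickness, axes as the rack's; it is at y = +46 mm of the rack.
- div4: divider 4 of 7 of the rack, counted from the rack's +y end: upright wooden fin 10 mm thick (y), 57 mm long (x -27 to +30 mm), rounded top edge 50 mm above the bench; origin on the bench top mid-thickness, axes as the rack's; it is at y = +0 mm of the rack.
- div5: divider 5 of 7 of the rack, counted from the rack's +y end: upright wooden fin 10 mm thick (y), 57 mm long (x -27 to +30 mm), rounded top edge 50 mm above the bench; origin on the bench top mid-thickness, axes as the rack's; it is at y = -46 mm of the rack.
- div6: divider 6 of 7 of the rack, counted from the rack's +y end: upright wooden fin 10 mm thick (y), 57 mm long (x -27 to +30 mm), rounded top edge 50 mm above the bench; origin on the bench top mid-thickness, axes as the rack's; it is at y = -92 mm of the rack.
- div7: divider 7 of 7 of the rack, counted from the rack's +y end: upright wooden fin 10 mm thick (y), 57 mm long (x -27 to +30 mm), rounded top edge 50 mm above the bench; origin on the bench top mid-thickness, axes as the rack's; it is at y = -138 mm of the rack.
Things that resemble listed ones, but are neither listed nor needed, are in the scene too. Of the things that look like the pot, take the one that is nearest to the robot's base at the start. Several things look just like the tin: the one meant starts farthest from the robot's base.

How it is judged:
By the outcome, as a careful person would: the job done as asked, in the order asked, and still so for the second after the job is handed in, with the robot touching nothing.
It also fails if it takes over 61 s, if anything falls off the work surface, if the arm or the gripper's body presses on something with over 40 N, if the wrist force passes 120 N, or if a joint passes its speed limit or range.

## Working session

There is one attempt and no reset: what is moved stays moved. The work goes in short steps, Python scripts to look and compute and a tool call to move; the robot and the scene stay as the last step left them, time stands still between calls to the robot, and variables do not carry over. Pictures are saved under pics/ and viewed, about 8 in all and at most 12, crops included, and the job is handed in when it is done.

Besides the shell and the picture viewer there is one more tool, called after "Emit:" as name(argument=value, ...) on one line, values as JSON. arm_command: Moves the arm, as the interface text tells. Its arguments: {"type":"object","properties":{"rows":{"type":"string"},"squeeze":{"type":"number"}},"required":["rows"]}

```bash
mkdir -p pics; ls; python3 - <<'E'
from rig import readout, eyes
import cv2,numpy as np
for n in ["scene","top"]:
    im=eyes.get_image(n); cv2.imwrite(f"pics/{n}0.png",im[:,:,::-1]); m=eyes.camera_model(n); print(n,np.round(m["mtx"],1).tolist(),np.round(m["view"],3).tolist(),m.keys())
s=readout.observe();print(s)
E
```

```text
pics
scene [[409.6, 0.0, 316.0], [0.0, 409.6, 192.3], [0.0, 0.0, 1.0]] [[-0.742, 0.67, -0.003, 0.288], [-0.472, -0.519, 0.713, 0.345], [0.477, 0.53, 0.701, -1.557], [0.0, 0.0, 0.0, 1.0]] dict_keys(['mtx', 'view'])
top [[463.9, 0.0, 322.4], [0.0, 463.9, 195.6], [0.0, 0.0, 1.0]] [[0.026, -1.0, -0.002, 0.191], [0.988, 0.025, 0.15, -0.587], [-0.15, -0.006, 0.989, -1.459], [0.0, 0.0, 0.0, 1.0]] dict_keys(['mtx', 'view'])
{'time_s': 0.1, 'q': array([-8.75666570e+01,  2.18378647e+01,  7.43784167e+01,  5.07072092e-04,
        8.38579237e+01, -1.23346190e+01]), 'qvel': array([-0.01451348, -0.09842813, -0.11578776,  0.01781022,  0.04990723,
        0.07811387]), 'joint_efforts': array([ 2.02227820e-03, -4.49223804e+01, -2.31658083e+01, -2.39091087e-04,
        3.59057813e-03,  1.83343985e-05]), 'position': array([ 0.14019834, -0.53159098,  0.24777836]), 'tool_rot': array([[ 9.66966324e-01,  2.54904152e-01, -4.61957965e-05],
       [ 2.54903997e-01, -9.66965500e-01,  1.29432862e-03],
       [ 2.85259998e-04, -1.26334768e-03, -9.99999161e-01]]), 'ft_force': array([-1.0753254 , -0.76588366, -0.03047223]), 'wrist_torque': array([ 0.03518562, -0.03531795, -0.00078921]), 'grip_width': 0.08520077512344651}
```

View pics/scene0.png

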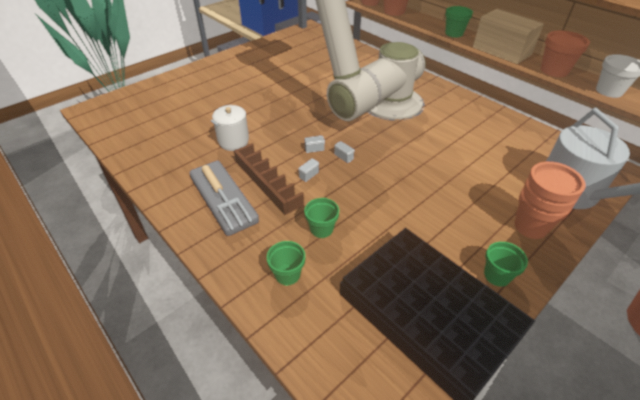

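View pics/top0.png

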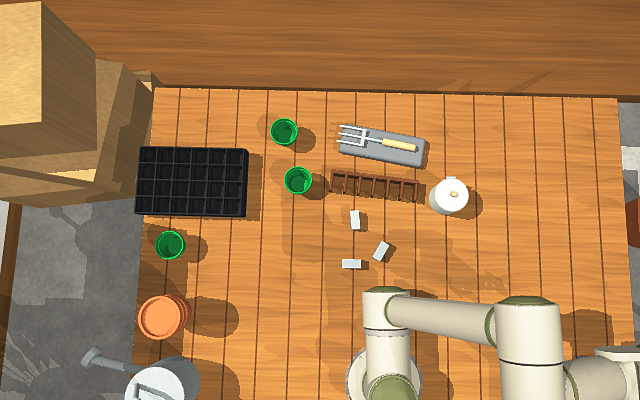

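The top view shows three green pots at (298,181), (284,131) and (170,245). The first is nearest the base and stands at the rack's left (+y) end. The tins are at (355,220), (381,251) and (351,264); the first is farthest from the base, with its narrow end towards the rack. I'll confirm this in an enlarged crop.

```bash
cat > h.py <<'E'
import numpy as np,cv2
from rig import readout,eyes
def ray(n,uv,z,m=None):
    m=m or eyes.camera_model(n); V=np.array(m["view"]);K=np.array(m["mtx"])
    d=np.linalg.inv(K)@[uv[0],uv[1],1]; d=V[:3,:3].T@(d*[1,-1,-1]); c=-V[:3,:3].T@V[:3,3]
    return c+d*(z-c[2])/d[2]
def proj(n,P,m=None):
    m=m or eyes.camera_model(n); V=np.array(m["view"]);K=np.array(m["mtx"])
    p=(V[:3,:3]@np.asarray(P,float).T).T+V[:3,3]; p=p*[1,-1,-1]; p=p@K.T; return p[:,:2]/p[:,2:]
E
python3 - <<'E'
from h import *
im=cv2.imread("pics/top0.png")[150:290,270:480]
cv2.imwrite("pics/crop.png",cv2.resize(im,None,fx=3.8,fy=3.8,interpolation=cv2.INTER_CUBIC))
for n,p,z in [("pot",(298,181),.078),("pot2",(284,131),.078),("pot3",(170,245),.078),("tinA",(355,220),.042),("tinB",(381,251),.042),("tinC",(351,264),.042)]:
    q=ray("top",p,z);print(n,q.round(3),np.hypot(*q[:2]).round(3))
E
```

```text
pot [0.622 0.285 0.078] 0.684
pot2 [0.785 0.335 0.078] 0.854
pot3 [0.409 0.677 0.078] 0.791
tinA [0.505 0.099 0.042] 0.515
tinB [0.408 0.015 0.042] 0.409
tinC [0.365 0.11  0.042] 0.381
```

View pics/crop.png

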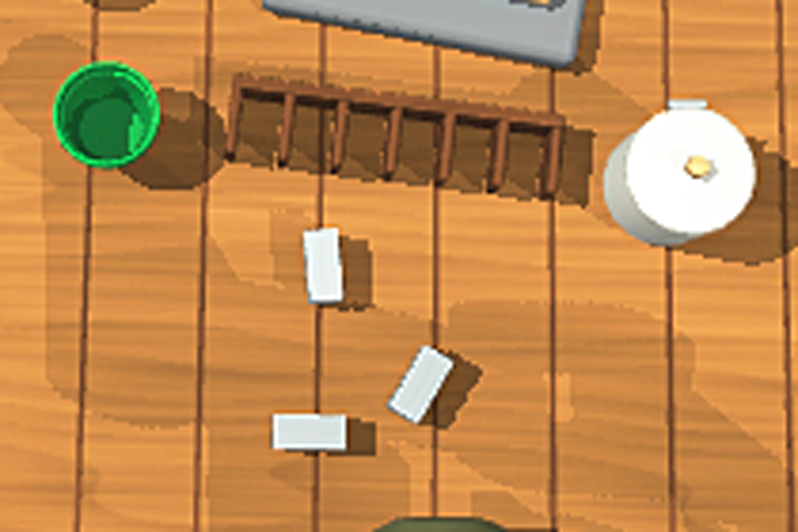

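The crop shows the green pot at the rack's left (+y) end, so counting starts at div1 and the third gap is y=+23. The target tin is the upper white box at crop (322,265), which is the farthest of the three. Next I'll fit the rack and tin poses.

```bash
cat > fit.py <<'E'
from h import *
from scipy.optimize import least_squares
def c(p): return np.array(p,float)/3.8+[270,150]-.37
def T(v,P): a=v[2];R=np.array([[np.cos(a),-np.sin(a)],[np.sin(a),np.cos(a)]]);P=np.array(P,float);Q=P.copy();Q[:,:2]=P[:,:2]@R.T+v[:2];return Q
def fit(P,px,v0,n="top",m=None):
    r=least_squares(lambda v:(proj(n,T(v,P),m)-px).ravel(),v0,loss="soft_l1");return r.x,np.abs(r.fun).mean()
if __name__=="__main__":
    ys=[138,92,46,0,-46,-92,-138]
    P=[(-.027,y/1e3,.045) for y in ys]+[(.042,.143,.05),(.042,-.143,.05)]
    px=c([(231,157),(284,163),(337,170),(391,176),(443,183),(496,189),(549,196),(236,74),(563,116)])
    v,e=fit(P,px,[.6,.05,-.1]);print("rack",v[:2].round(4),np.degrees(v[2]).round(2),e)
    Pt=[(.03,.014,.042),(.03,-.014,.042),(-.03,-.014,.042),(-.03,.014,.042)]
    t,e=fit(Pt,c([(303,230),(337,228),(342,300),(309,303)]),[.5,.1,0]);print("tin",t[:2].round(4),np.degrees(t[2]).round(2),e)
    print("divs1-4",T(v,[(-.0,y/1e3,0) for y in ys[:5]])[:,:2].round(4).tolist())
    print("home",T(v,[(0,.023,0),(-.033,.023,0)])[:,:2].round(4).tolist())
    a=v[2];print("tin in rack",(np.array([[np.cos(a),np.sin(a)],[-np.sin(a),np.cos(a)]])@(t[:2]-v[:2])).round(4))
E
python3 fit.py
```

```text
rack [0.6116 0.0418] -5.74 0.28685935641050736
tin [0.5073 0.1004] 5.31 0.17869282881751758
divs1-4 [[0.6254, 0.1791], [0.6208, 0.1333], [0.6162, 0.0876], [0.6116, 0.0418], [0.607, -0.004]]
home [[0.6139, 0.0647], [0.5811, 0.068]]
tin in rack [-0.1096  0.0479]
```

Emit:
arm_command(rows="1 0 0 0 0 0 6.85;1 0 0 0 0 0 6.85;1 0 0 0 0 0 6.8;1 18 -33 0 0 0 0;1 18 -33 0 0 0 0")

```text
time_s: 0.52
position: [0.1823, -0.4695, 0.2474]
tool_rot: [[0.995, -0.103, -0.0], [-0.103, -0.995, 0.001], [-0.0, -0.001, -1.0]]
ft_force: [0.6, -1.1, 0.3]
grip_width: 0.0256
```

Emit:
arm_command(rows="1 18 -33 0 0 0 0;1 18 -33 0 0 0 0;1 18 -33 0 0 0 0;1 18 -33 0 0 0 0;1 18 -33 0 0 0 0")

```text
time_s: 0.93
position: [0.2892, -0.3128, 0.2482]
tool_rot: [[0.995, -0.1, -0.0], [-0.1, -0.995, 0.0], [-0.0, -0.0, -1.0]]
ft_force: [1.1, -0.9, -0.2]
grip_width: 0.0005
```

Emit:
arm_command(rows="1 18 -33 0 0 0 0;1 18 -33 0 0 0 0;1 18 -33 0 0 0 0;1 18 -33 0 0 0 0;1 18 -33 0 0 0 0")

```text
time_s: 1.35
position: [0.3952, -0.1575, 0.2483]
tool_rot: [[0.995, -0.1, -0.0], [-0.1, -0.995, 0.0], [-0.0, -0.0, -1.0]]
ft_force: [0.4, -0.4, -0.3]
grip_width: 0.0001
```

Emit:
arm_command(rows="1 18 -33 0 0 0 0;1 18 -33 0 0 0 0;1 18 -33 0 0 0 0;1 18 -33 0 0 0 0;1 0 0 0 0 0 0")

```text
time_s: 1.77
position: [0.4815, -0.0306, 0.2479]
tool_rot: [[0.996, -0.094, 0.0], [-0.094, -0.996, 0.002], [0.0, -0.002, -1.0]]
ft_force: [-1.0, 0.4, -0.7]
grip_width: 0.0004
```

Emit:
arm_command(rows="1 14 -31 0 0 0 0;1 14 -31 0 0 0 0;1 14 -31 0 0 0 0;1 14 -31 0 0 0 0;1 0 0 0 0 0 0")

```text
time_s: 2.18
position: [0.5491, 0.0865, 0.2475]
tool_rot: [[0.995, -0.096, -0.0], [-0.096, -0.995, 0.001], [-0.0, -0.001, -1.0]]
ft_force: [0.1, 0.8, -0.7]
grip_width: 0.0
```

```bash
python3 - <<'E'
from h import *
import pickle
s=readout.observe();m=eyes.camera_model("wrist");im=eyes.get_image("wrist")
pickle.dump((m,s),open("w1.pkl","wb"));cv2.imwrite("pics/w1.png",im[:,:,::-1])
print(s["position"],proj("wrist",[[.5073,.1004,.042],[.6254,.1791,.05],[.6116,.0418,.05],[.607,-.004,.05]],m).round())
E
```

```text
[0.54905128 0.0864775  0.24754425] [[313. 215.]
 [220. 111.]
 [361. 111.]
 [408. 112.]]
```

View pics/w1.png

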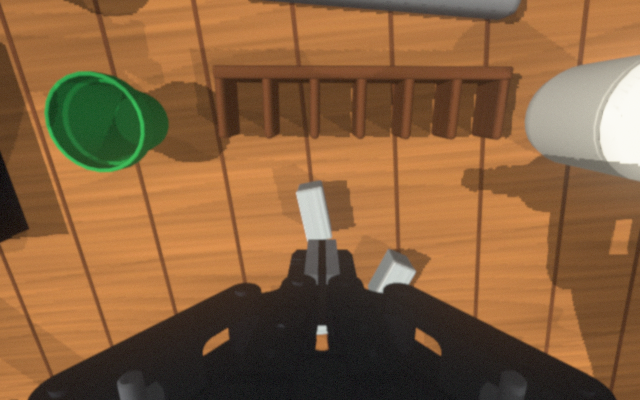

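The wrist view agrees with the fit to about 1 mm: div1 top is near column 219, div4 near 359, the pot is on the left and the tin is at (313,210). Now I'll go to div1.

Emit:
arm_command(rows="1 19.5 -33.2 0 0 0 0;1 19.5 -33.2 0 0 0 0;1 19.5 -33.2 30 0 0 0;1 0 0 35 0 0 0;1 0 0 35 0 0 0")

```text
time_s: 2.65
position: [0.6128, 0.1715, 0.1514]
tool_rot: [[0.995, -0.099, 0.001], [-0.099, -0.995, -0.0], [0.001, 0.0, -1.0]]
ft_force: [0.5, 0.4, -1.1]
grip_width: -0.0001
```

Emit:
arm_command(rows="1 0 0 35 0 0 0;1 0 0 25 0 0 0;1 0 0 10 0 0 0;1 0 0 4 0 0 0;1 0 0 0 0 0 0")

```text
time_s: 3.07
position: [0.6126, 0.1706, 0.079]
tool_rot: [[0.995, -0.101, -0.0], [-0.101, -0.995, -0.0], [0.0, 0.0, -1.0]]
ft_force: [0.5, -0.3, -0.2]
grip_width: 0.0
```

Emit:
arm_command(rows="1 2 -10 0 0 0 0;1 0 0 6 0 0 0;1 0 0 3 0 0 0;1 0 0 2 0 0 0;1 0 0 1 0 0 0")

```text
time_s: 3.48
position: [0.6154, 0.1811, 0.0669]
tool_rot: [[0.995, -0.1, 0.0], [-0.1, -0.995, 0.0], [0.0, -0.0, -1.0]]
ft_force: [-3.0, 0.5, 8.6]
grip_width: 0.0
```

Emit:
arm_command(rows="1 0 0 0.4 0 0 0;1 0 0 0 0 0 0")

```text
time_s: 3.65
position: [0.6153, 0.1812, 0.067]
tool_rot: [[0.995, -0.1, 0.0], [-0.1, -0.995, 0.0], [0.0, -0.0, -1.0]]
ft_force: [-1.7, 0.5, 3.4]
grip_width: -0.0005
```

Emit:
arm_command(rows="1 0 0 -5 0 0 0;1 0 23 0 0 0 0;1 0 23 0 0 0 0;1 0 0 2.5 0 0 0;1 0 0 2.5 0 0 0")

```text
time_s: 4.07
position: [0.6111, 0.1344, 0.0667]
tool_rot: [[0.995, -0.102, 0.001], [-0.102, -0.995, -0.0], [0.001, 0.0, -1.0]]
ft_force: [-2.3, -6.7, 21.0]
grip_width: -0.0
```

Emit:
arm_command(rows="1 0 0 0.4 0 0 0;1 0 0 0 0 0 0")

```text
time_s: 4.23
position: [0.6114, 0.135, 0.0669]
tool_rot: [[0.995, -0.1, 0.002], [-0.1, -0.995, -0.001], [0.002, 0.001, -1.0]]
ft_force: [-1.2, -4.8, 7.0]
grip_width: -0.0001
```

Div2 is touched. Next is div3.

Emit:
arm_command(rows="1 0 0 -5 0 0 0;1 0 23 0 0 0 0;1 0 23.5 0 0 0 0;1 0 0 2.5 0 0 0;1 0 0 2.3 0 0 0")

```text
time_s: 4.65
position: [0.6065, 0.0887, 0.0666]
tool_rot: [[0.995, -0.101, 0.001], [-0.101, -0.995, -0.0], [0.001, 0.0, -1.0]]
ft_force: [-9.5, -10.1, 29.4]
grip_width: -0.0
```

Emit:
arm_command(rows="1 0 0 0.3 0 0 0;1 0 0 0 0 0 0")

```text
time_s: 4.82
position: [0.6067, 0.0892, 0.0669]
tool_rot: [[0.995, -0.099, 0.002], [-0.099, -0.995, -0.002], [0.002, 0.001, -1.0]]
ft_force: [-1.1, -5.1, 8.3]
grip_width: 0.0002
```

Emit:
arm_command(rows="1 0 0 -5 0 0 0;1 0 23 0 0 0 0;1 0 23.5 0 0 0 0;1 0 0 2.5 0 0 0;1 0 0 2.3 0 0 0")

```text
time_s: 5.23
position: [0.6018, 0.0426, 0.0666]
tool_rot: [[0.995, -0.1, 0.001], [-0.1, -0.995, -0.001], [0.001, 0.0, -1.0]]
ft_force: [-9.8, -9.0, 31.7]
grip_width: 0.0
```

Emit:
arm_command(rows="1 0 0 0.3 0 0 0;1 0 0 0 0 0 0")

```text
time_s: 5.4
position: [0.6019, 0.0429, 0.0669]
tool_rot: [[0.995, -0.099, 0.001], [-0.099, -0.995, -0.002], [0.001, 0.002, -1.0]]
ft_force: [-2.8, -5.8, 10.5]
grip_width: -0.0002
```

All four are touched in order. I'll lift off and go to the tin's pot side.

Emit:
arm_command(rows="1 0 0 -20 0 0 0;1 0 0 -35 0 0 0;1 -15 -12 -5 0 0 0;1 -24 -23 0 0 0 0;1 -24 -23 0 0 0 0")

```text
time_s: 5.82
position: [0.5441, 0.1086, 0.1261]
tool_rot: [[0.995, -0.1, 0.001], [-0.1, -0.995, 0.001], [0.001, -0.001, -1.0]]
ft_force: [-0.0, 0.3, 0.4]
grip_width: -0.0
```

Emit:
arm_command(rows="1 -24 -23 0 0 0 0;1 -13 -14 0 0 0 0;1 0 0 0 0 0 0;1 0 0 20 0 0 0;1 0 0 20 0 0 0")

```text
time_s: 6.23
position: [0.5122, 0.1485, 0.0861]
tool_rot: [[0.995, -0.098, 0.003], [-0.098, -0.995, 0.0], [0.003, -0.001, -1.0]]
ft_force: [0.4, 0.2, -0.7]
grip_width: -0.0001
```

```bash
cat > where.py <<'E'
from h import *
s=readout.observe();v=[.6116,.0418];a=np.radians(-5.74)
R=np.array([[np.cos(a),-np.sin(a)],[np.sin(a),np.cos(a)]])
print(s["time_s"],"rack xy mm",(1e3*R.T@(s["position"][:2]-v)).round(1),"z",s["position"][2].round(4),"yaw",np.degrees(np.arctan2(s["tool_rot"][1,0],s["tool_rot"][0,0])).round(2))
E
python3 where.py; python3 - <<'E'
from h import *
im=eyes.get_image("scene")[110:240,230:380];cv2.imwrite("pics/s1.png",cv2.resize(im[:,:,::-1],None,fx=4.4,fy=4.4,interpolation=cv2.INTER_CUBIC))
E
```

```text
6.2333 rack xy mm [-109.5   96.3] z 0.0861 yaw -5.63
```

View pics/s1.png

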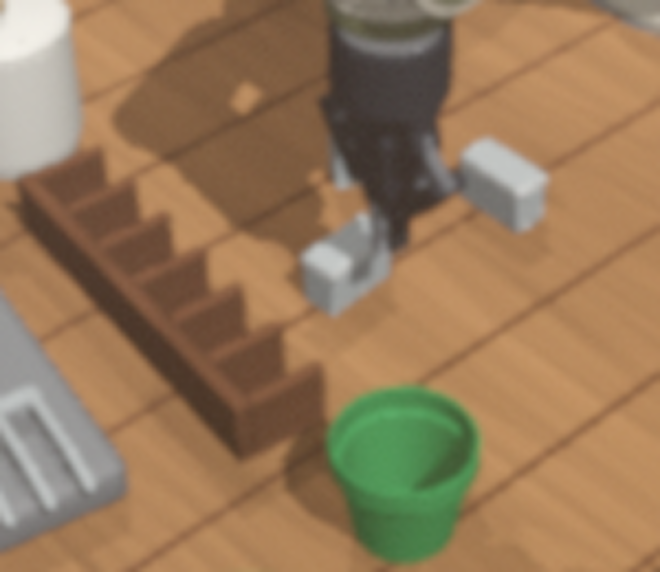

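The scene view shows the fingertip on the pot side of the tin and above it, at crop (395,245), with the tin at (345,265). I'll descend and feel sideways for the contact.

Emit:
arm_command(rows="1 0 0 25 0 0 0;1 0 0 20 0 0 0;1 0 0 9 0 0 0;1 0 4 0 0 0 0;1 0 4 0 0 0 0")

```text
time_s: 6.7
position: [0.5111, 0.1393, 0.0321]
tool_rot: [[0.995, -0.099, 0.0], [-0.099, -0.995, 0.0], [0.0, -0.0, -1.0]]
ft_force: [-0.4, -0.5, -0.2]
grip_width: 0.0001
```

Emit:
arm_command(rows="1 0 4 0 0 0 0;1 0 4 0 0 0 0")

```text
time_s: 6.87
position: [0.5105, 0.1309, 0.0329]
tool_rot: [[0.995, -0.1, 0.002], [-0.1, -0.995, 0.0], [0.002, -0.0, -1.0]]
ft_force: [-0.5, 0.2, 0.2]
grip_width: -0.0001
```

Emit:
arm_command(rows="1 0 4 0 0 0 0;1 0 4 0 0 0 0")

```text
time_s: 7.03
position: [0.5095, 0.123, 0.0325]
tool_rot: [[0.995, -0.1, 0.002], [-0.1, -0.995, 0.0], [0.002, -0.0, -1.0]]
ft_force: [1.1, 0.7, 0.2]
grip_width: -0.0006
```

```bash
python3 where.py; python3 - <<'E'
from h import *
im=eyes.get_image("top")[150:290,270:480];cv2.imwrite("pics/t1.png",cv2.resize(im[:,:,::-1],None,fx=3.8,fy=3.8,interpolation=cv2.INTER_CUBIC))
E
```

```text
7.0333 rack xy mm [-109.7   70.5] z 0.0325 yaw -5.75
```

View pics/t1.png

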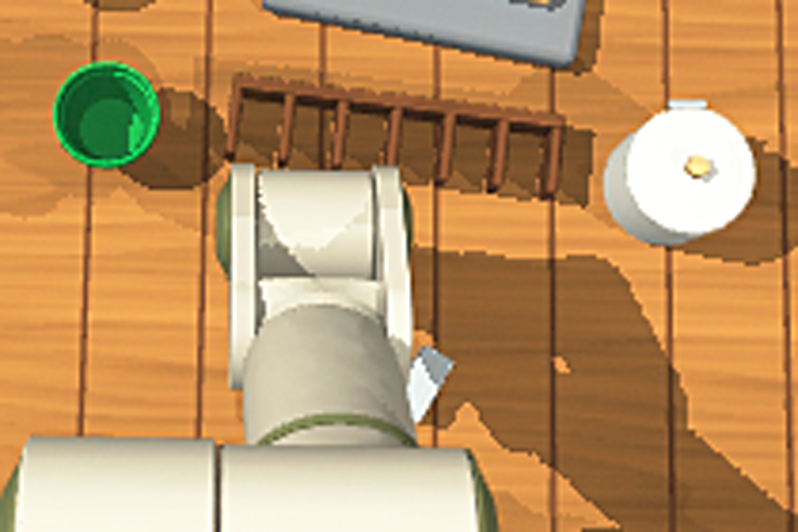

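The top view is blocked by the arm at (320,330), so I'll use the wrist view. Pushing on first.

Emit:
arm_command(rows="1 0 4 0 0 0 0;1 0 4 0 0 0 0;1 0 4 0 0 0 0;1 0 4 0 0 0 0;1 0 0 0 0 0 0")

```text
time_s: 7.5
position: [0.5074, 0.1067, 0.0317]
tool_rot: [[0.995, -0.1, -0.0], [-0.1, -0.995, -0.0], [-0.0, 0.0, -1.0]]
ft_force: [0.3, 0.5, 1.2]
grip_width: -0.0001
```

```bash
python3 where.py; python3 - <<'E'
from h import *
import pickle
m=eyes.camera_model("wrist");im=eyes.get_image("wrist");pickle.dump(m,open("w2.pkl","wb"));cv2.imwrite("pics/w2.png",im[:,:,::-1])
E
```

```text
7.5 rack xy mm [-110.1   54.2] z 0.0317 yaw -5.76
```

View pics/w2.png

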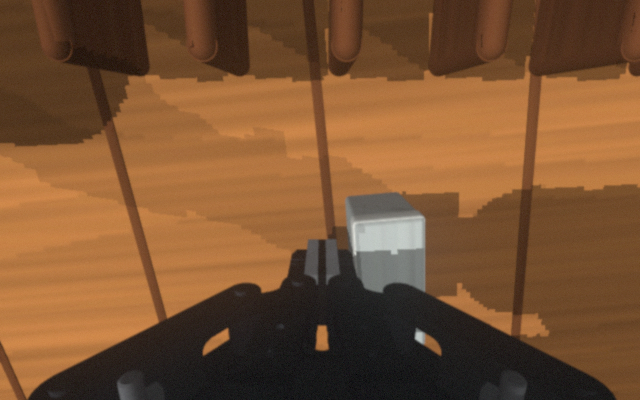

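The wrist view shows the tin's top front edge from (356,221) to (424,215) and its bottom front edge from (347,198) to (408,193). The divider ends are at columns 55, 202, 346, 490 and 636.

```bash
cat > tin.py <<'E'
from fit import *
import pickle
def inrack(xy,v=(.6116,.0418),a=np.radians(-5.74)):
    R=np.array([[np.cos(a),-np.sin(a)],[np.sin(a),np.cos(a)]]);return 1e3*(R.T@(np.array(xy)[:2]-v))
E
python3 - <<'E'
from tin import *
m=pickle.load(open("w2.pkl","rb"))
P=[(.03,.014,.042),(.03,-.014,.042),(.03,.014,0.),(.03,-.014,0.)]
t,e=fit(P,[(356,221),(424,215),(347,198),(408,193)],[.5,.07,0],"wrist",m)
print(inrack(t),np.degrees(t[2])+5.74,e)
print([inrack(ray("wrist",p,z,m)).round(1).tolist() for p,z in [((356,221),.042),((424,215),.042),((347,198),0),((408,193),0)]])
v=[.6116,.0418,np.radians(-5.74)]
print(proj("wrist",T(v,[(-.027,y/1e3,.04) for y in (92,46,0,-46)]),m).round().tolist())
print("div bottoms px->rack",[inrack(ray("wrist",p,.0,m)).round(1).tolist() for p in [(199,55),(345,55),(490,55)]],[inrack(ray("wrist",p,.043,m)).round(1).tolist() for p in [(202,55),(346,55),(490,55)]])
E
```

```text
[-112.00662282   24.03773661] 4.935937593407132 2.6133720915947443
[[-82.8, 40.4], [-80.4, 14.4], [-85.4, 40.6], [-82.8, 9.4]]
[[210.0, 66.0], [344.0, 66.0], [478.0, 65.0], [612.0, 65.0]]
div bottoms px->rack [[-17.6, 109.5], [-17.7, 42.9], [-17.7, -23.2]] [[-24.1, 93.3], [-24.1, 45.5], [-24.2, -2.2]]
```

The tin is at about y=25–26 with +5° of yaw left. I'll nudge it 2 mm more, back off, lift and go behind it.

Emit:
arm_command(rows="1 0 2.5 0 0 0 0;1 0 0 0 0 0 0;1 0 -12 0 0 0 0;1 0 0 -30 0 0 0;1 0 0 -30 0 0 0")

```text
time_s: 7.97
position: [0.5075, 0.118, 0.0913]
tool_rot: [[0.995, -0.099, -0.004], [-0.099, -0.995, 0.0], [-0.004, 0.0, -1.0]]
ft_force: [0.2, 0.8, -0.6]
grip_width: -0.0
```

Emit:
arm_command(rows="1 -20 13 0 0 0 0;1 -20 14 0 0 0 0;1 -20 14 0 0 0 0;1 0 0 0 0 0 0;1 0 0 0 0 0 0")

```text
time_s: 8.38
position: [0.4443, 0.0824, 0.092]
tool_rot: [[0.995, -0.1, 0.0], [-0.1, -0.995, 0.0], [0.0, -0.0, -1.0]]
ft_force: [-0.1, 0.5, 0.5]
grip_width: -0.0002
```

```bash
python3 where.py; python3 - <<'E'
from h import *
import pickle
m=eyes.camera_model("wrist");im=eyes.get_image("wrist");pickle.dump(m,open("w3.pkl","wb"));cv2.imwrite("pics/w3.png",im[:,:,::-1])
E
```

```text
8.3833 rack xy mm [-170.5   23.7] z 0.092 yaw -5.76
```

View pics/w3.png

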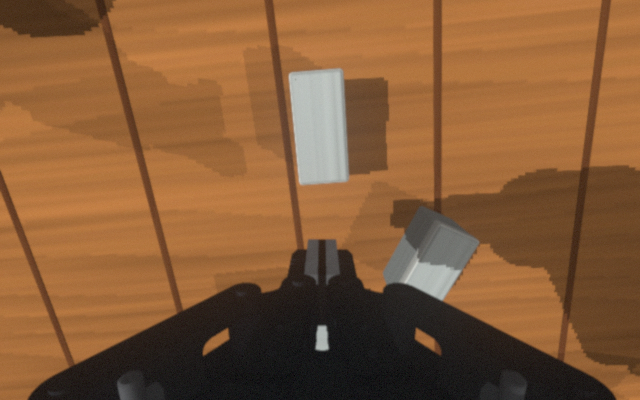

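The wrist view shows the tin's top corners at (289,73), (343,69), (348,181) and (299,185), nearly in line with the fingers at column 322. Fitting the pose.

```bash
python3 - <<'E'
from tin import *
m=pickle.load(open("w3.pkl","rb"))
P=[(.03,.014,.042),(.03,-.014,.042),(-.03,-.014,.042),(-.03,.014,.042)]
t,e=fit(P,[(289,73),(343,69),(348,181),(299,185)],[.5,.07,0],"wrist",m)
print(inrack(t),np.degrees(t[2])+5.74,e)
print([inrack(ray("wrist",p,.042,m)).round(1).tolist() for p in [(289,73),(343,69),(348,181),(299,185)]])
E
```

```text
[-112.51020191   24.09888211] 3.814791934193241 0.3666458699983437
[[-83.8, 40.0], [-81.9, 12.1], [-140.9, 8.3], [-143.2, 36.0]]
```

Emit:
arm_command(rows="1 0 0.5 30 0 0 0;1 0 0 30 0 0 0;1 8 0 0 0 0 0;1 6 0 0 0 0 0;1 5 0 0 0 0 0")

```text
time_s: 8.85
position: [0.4655, 0.0799, 0.0327]
tool_rot: [[0.995, -0.099, 0.002], [-0.099, -0.995, -0.0], [0.002, -0.0, -1.0]]
ft_force: [-1.8, 0.5, -0.5]
grip_width: 0.0001
```

Emit:
arm_command(rows="1 6 0 0 0 0 0;1 6 0 0 0 0 0;1 6 0 0 0 0 0;1 6 0 0 0 0 0;1 6 0 0 0 0 0")

```text
time_s: 9.27
position: [0.494, 0.0766, 0.0321]
tool_rot: [[0.995, -0.1, 0.0], [-0.1, -0.995, -0.0], [0.0, 0.0, -1.0]]
ft_force: [-1.8, -0.1, 1.7]
grip_width: -0.0002
```

Emit:
arm_command(rows="1 6 0 0 0 0 0;1 6 0 0 0 0 0;1 4 0 0 0 0 0;1 0 0 0 0 0 0")

```text
time_s: 9.6
position: [0.5104, 0.0749, 0.0317]
tool_rot: [[0.995, -0.1, 0.001], [-0.1, -0.995, -0.0], [0.001, -0.0, -1.0]]
ft_force: [-0.2, -1.0, -1.2]
grip_width: 0.0003
```

```bash
python3 where.py; python3 - <<'E'
from h import *
import pickle
m=eyes.camera_model("wrist");im=eyes.get_image("wrist");pickle.dump(m,open("w4.pkl","wb"));cv2.imwrite("pics/w4.png",im[:,:,::-1])
E
```

```text
9.6 rack xy mm [-104.    22.8] z 0.0317 yaw -5.74
```

View pics/w4.png

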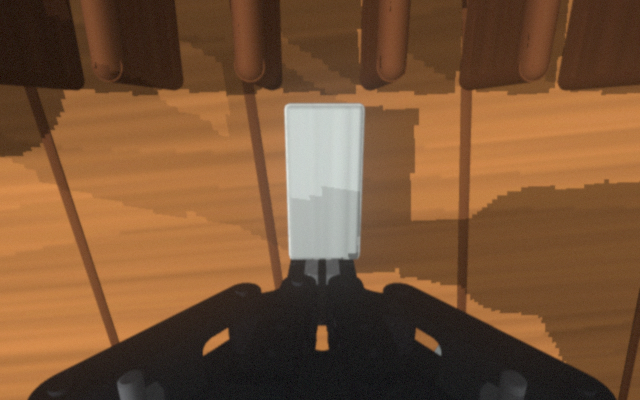

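The tin is straight: front edge columns 286–365 with its middle at 325, against a gap centre of 320 between div3 (249) and div4 (391). I'll drift about 1.5 mm towards +y while pushing on.

Emit:
arm_command(rows="1 5 -0.4 0 0 0 0;1 5 -0.4 0 0 0 0;1 5 -0.4 0 0 0 0;1 5 -0.3 0 0 0 0;1 5 0 0 0 0 0")

```text
time_s: 10.07
position: [0.5349, 0.0741, 0.0317]
tool_rot: [[0.995, -0.1, -0.0], [-0.1, -0.995, 0.0], [-0.0, -0.0, -1.0]]
ft_force: [-1.3, -0.1, -0.2]
grip_width: 0.0001
```

Emit:
arm_command(rows="1 5 0 0 0 0 0;1 5 0 0 0 0 0;1 5 0 0 0 0 0;1 5 0 0 0 0 0")

```text
time_s: 10.4
position: [0.5547, 0.0721, 0.0317]
tool_rot: [[0.995, -0.1, 0.0], [-0.1, -0.995, 0.0], [0.0, -0.0, -1.0]]
ft_force: [-0.8, -0.3, -0.2]
grip_width: -0.0001
```

Emit:
arm_command(rows="1 3 0 0 0 0 0;1 3 0 0 0 0 0;1 2 0 0 0 0 0")

```text
time_s: 10.65
position: [0.5625, 0.0713, 0.0317]
tool_rot: [[0.995, -0.1, 0.0], [-0.1, -0.995, 0.0], [0.0, -0.0, -1.0]]
ft_force: [-2.1, 0.7, 1.2]
grip_width: 0.0
```

Emit:
arm_command(rows="1 2 0 0 0 0 0;1 2 0 0 0 0 0;1 1.5 0 0 0 0 0")

```text
time_s: 10.9
position: [0.5678, 0.0708, 0.0317]
tool_rot: [[0.995, -0.1, 0.0], [-0.1, -0.995, -0.0], [0.0, 0.0, -1.0]]
ft_force: [-0.8, 0.0, 0.4]
grip_width: -0.0001
```

Emit:
arm_command(rows="1 1.5 0 0 0 0 0;1 1 0 0 0 0 0")

```text
time_s: 11.07
position: [0.5703, 0.0705, 0.0317]
tool_rot: [[0.995, -0.1, 0.0], [-0.1, -0.995, 0.0], [0.0, -0.0, -1.0]]
ft_force: [-0.7, 0.3, 0.2]
grip_width: -0.0001
```

```bash
python3 where.py
```

```text
11.0667 rack xy mm [-44.   24.4] z 0.0317 yaw -5.73
```

Emit:
arm_command(rows="1 1 0 0 0 0 0;1 1 0 0 0 0 0")

```text
time_s: 11.23
position: [0.5722, 0.0703, 0.0317]
tool_rot: [[0.995, -0.1, -0.0], [-0.1, -0.995, -0.0], [-0.0, 0.0, -1.0]]
ft_force: [-1.0, 0.3, 1.1]
grip_width: 0.0001
```

Emit:
arm_command(rows="1 0.7 0 0 0 0 0;1 0.7 0 0 0 0 0")

```text
time_s: 11.4
position: [0.5735, 0.0702, 0.0318]
tool_rot: [[0.995, -0.1, -0.0], [-0.1, -0.995, -0.0], [-0.0, 0.0, -1.0]]
ft_force: [-1.6, 0.7, -0.1]
grip_width: 0.0001
```

Emit:
arm_command(rows="1 0.7 0 0 0 0 0;1 0.7 0 0 0 0 0")

```text
time_s: 11.57
position: [0.5744, 0.0701, 0.0317]
tool_rot: [[0.995, -0.1, -0.001], [-0.1, -0.995, 0.0], [-0.001, 0.0, -1.0]]
ft_force: [-6.2, 0.0, 5.0]
grip_width: 0.0001
```

Emit:
arm_command(rows="1 0.5 0 0 0 0 0;1 0.3 0 0 0 0 0;1 0 0 0 0 0 0")

```text
time_s: 11.82
position: [0.5744, 0.0701, 0.0317]
tool_rot: [[0.995, -0.1, -0.003], [-0.1, -0.995, 0.0], [-0.003, 0.0, -1.0]]
ft_force: [-8.5, 0.4, 5.8]
grip_width: -0.0003
```

```bash
python3 where.py
```

```text
11.8167 rack xy mm [-39.8  24.5] z 0.0317 yaw -5.72
```

It stopped firmly against the board. I'll back off, lift and check.

Emit:
arm_command(rows="1 -5 0 0 0 0 0;1 -20 0 0 0 0 0;1 -30 0 0 0 0 0;1 -10 0 -30 0 0 0;1 0 0 -35 0 0 0")

```text
time_s: 12.23
position: [0.5075, 0.0769, 0.0956]
tool_rot: [[0.995, -0.1, -0.007], [-0.1, -0.995, 0.001], [-0.007, 0.0, -1.0]]
ft_force: [1.7, -0.5, -0.6]
grip_width: 0.0001
```

Emit:
arm_command(rows="1 0 0 -35 0 0 0;1 0 0 -30 0 0 0;1 0 0 0 0 0 0;1 0 0 0 0 0 0")

```text
time_s: 12.57
position: [0.5117, 0.0764, 0.1631]
tool_rot: [[0.995, -0.1, 0.005], [-0.1, -0.995, -0.0], [0.005, -0.0, -1.0]]
ft_force: [0.1, -0.9, -0.2]
grip_width: 0.0001
```

```bash
python3 where.py; python3 - <<'E'
from h import *
import pickle
m=eyes.camera_model("wrist");im=eyes.get_image("wrist");pickle.dump(m,open("w5.pkl","wb"));cv2.imwrite("pics/w5.png",im[:,:,::-1])
t=eyes.get_image("scene")[110:240,230:380];cv2.imwrite("pics/s5.png",cv2.resize(t[:,:,::-1],None,fx=4.4,fy=4.4,interpolation=cv2.INTER_CUBIC))
E
```

```text
12.5667 rack xy mm [-102.9   24.5] z 0.1631 yaw -5.73
```

View pics/w5.png

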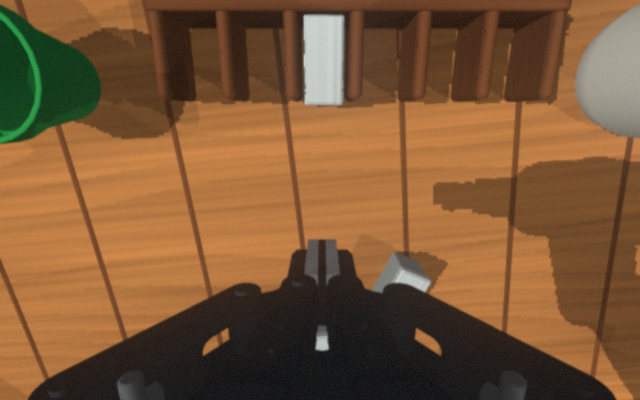

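View pics/s5.png

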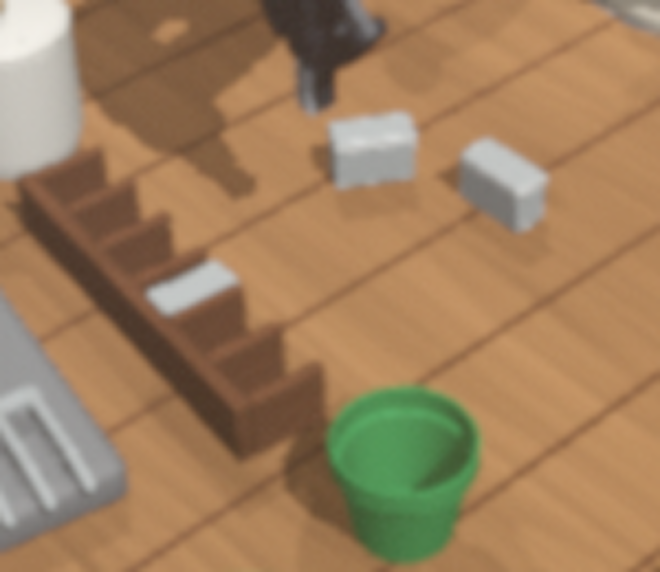

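Both views show the tin upright in the third gap from the pot, between div3 (291) and div4 (354). It is flush with the board at row 14, its near end is slightly proud at row 104, and the pot and caddy haven't moved. Handing in.

```bash
python3 -c "
from rig import env
print(env.close_job())"
```

```text
the job is handed in; nothing more can be done
None
```

The job is done and handed in at about 12.6 s of the 61 s allowed. The seed tin is in the third gap from the flowerpot, home against the back board.

- **Counting:** With the gripper shut, I touched dividers 1, 2, 3 and 4 in turn from the pot's end. I lifted the fingertip 5 mm between them instead of sliding it across. Each touch showed as an upward force on the fingertip: 3 to 11 N resting, about 32 N at most.
- **Pushing:** I nudged the tin sideways, then pushed it along the bench into the gap until it stopped against the board at about 8 N.

**Last checks:** The final wrist and scene pictures show:
- The tin is upright between dividers 3 and 4, with its near end slightly proud of them.
- The pot and caddy look unmoved. The kneeling block and hand fork were only partly in view, but the arm never went near them.
- The robot is clear of everything.

**Disagreements:** One wrist-camera fit of the tin was off by about 2.6 pixels, and the divider spacing from that picture came out about 2 mm too wide. I steered the last part by the tin's position relative to the dividers, and later views agreed. The top camera was blocked by the arm during the sideways push, so I used the wrist camera there.

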